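# One turn of the glue press

### The arm

A 6-joint arm with a two-finger parallel gripper is mounted at the origin on the work surface. World frame = base frame: x ahead of the robot, y to its left, z up, the work surface at z = 0. Lengths are in m, angles in degrees, forces in N, time in s.
With the tool pointing down it reaches from about 0.35 to 0.875 m from the base axis. Payload 4.2 kg.
Tool frame: the origin (TCP) lies midway between the tips of the shut fingers; the grasp point (between the pads) lies 19 mm behind it; y points along the fingers, z is the direction in which the jaws open and shut, and the axes are right-handed (so a half turn about y gives the same grasp; the last joint's range is limited). The gripper opens to 87 mm and grips with 3 to 60 N. Pads are 19 mm wide; open, the fingers measure 117 mm over their backs; the gripper's body (75 mm by 190 mm) begins 51 mm behind the grasp point.
Start: joints at [-58.407, 22.042, 0.453, 0, -68.411, -14.817], TCP at [0.18, -0.598, 0.223] pointing down, gripper open.
Joint ranges: [-179.83, 179.83], [-69.29, 118.12], [-61.27, 80.66], [-181.25, 117.63], [-171.15, -9.14], [-177.46, 177.46]. Speed limits (degrees/s): [159.86, 159.86, 180, 180, 180, 180].

### API

Orientations are given as [roll, pitch, yaw] about the fixed x, y, z axes, in that order (R = Rz(yaw) Ry(pitch) Rx(roll)).
In Python, from workcell import env gives the robot as it stands. The module is installed in compiled form; this text tells all that it offers. Calls block until the motion is done:
- env.goto(position, orientation): joint-space move of the TCP to a pose.
- env.move_straight(position, rotation=None, rate=0.15, force_limit=None): straight line of the TCP; rotation=None keeps the orientation; rate is the mean speed in m/s. With force_limit (N) it stops when the force on the tool has changed by that much, and returns True; else False.
- env.set_joints(angles): joint-space move.
- env.gripper_to(opening, grasp_force=None): opening from 0.0 (shut) to 1.0 (fully open); grasp_force is the grip in N (None keeps the last); returns when the fingers have stopped.
- env.dwell(seconds).
- env.inverse_kinematics(position, orientation): joint angles nearest the present ones, or None.
- env.read_state(): the state.
- env.grab_frame(name): name is "side" or "top" or "wrist"; returns a dict with "image" (420x560x3 uint8, blue, green, red), "fx", "fy", "cx", "cy" (pixels), "D" ([k1, k2, p1, p2, k3] as OpenCV has them; the pictures are not rectified), "position" and "orientation" of the camera in the world. Camera axes: x right, y up, looking along -z (the intrinsics and any distortion apply to the point x, -y, -z); pixel columns grow to the right and rows downward; lengths in m; the calibration is good to about 2 mm. A picture is of the moment at which its call begins. There is no depth.
A pose or a line that the arm cannot do raises env.Unreachable and nothing moves.
- env.close_job(): hands the job in, once; it reports no verdict.
Trained networks look in a picture, given as the dict that the camera call returned (one of the last four; its "shot" number tells which), for a name from the list of things; names that differ only in an ending like _2 or _b are one class to them, and where a whole thing is asked for, a point or a joint stands for the part that bears it (a point fixed in the world has none). Each returns a list of dicts, best first, with "score" (0 to 1); they miss things now and then, are a little off and sometimes report something else, mostly with a low value. They report only what shows in the picture. A call takes as long as a camera call.
- env.search_frame(picture, thing): "xyz" ([x, y, z] in m, in world coordinates, good to about 4 mm: the middle of the surface that is visible of it).
- env.trace(picture, thing): "mask" (420x560 bool, what is visible of it).
The state is a dict: "clock": time; "joint_positions": joint angles; "qvel": joint speeds; "joint_torque": joint torques, N m; "position": TCP position; "tool_rot": TCP orientation; "force": force on the tool from outside, world axes, zero at the start; "wrist_torque": the same for the moment, N m; "opening": opening from 0.0 (shut) to 1.0 (fully open).
Only numpy, scipy, OpenCV 4.12 (cv2) and the standard library are available. Lean on these libraries where they do the work, as an engineer would, in place of code of your own. Each camera call takes 0.05 s, during which the arm holds its last target.

### The job

Bring the plate of the green glue press down by exactly one turn of its hand wheel: push the wheel round clockwise, seen from above, by its upright handle, until the handle is back where it stood at the start, and leave the wheel at rest. Only push the handle with your fingertips or the outside of your fingers, do not take it between them, and do not disturb the box in the press or the things standing beside it.

Things in the scene. Friction and masses are not known exactly. Their poses are not given: they have to be found in the camera images.
- wheel (a joint): Angle of the level steel hand wheel on top of the press, rad: grows clockwise seen from above, 2 pi per turn, starts anywhere from -2.9 to 2.9. No stops; light drag (2 to 4 N at the handle); it stays where it is left and hardly coasts. Wheel 176 mm across its rim, rim top 237 mm above the bench, three spokes level with the rim. A turn lowers the pressing plate 6 mm; the wheel keeps its height.
- wheel_centre (a point): Centre of the wheel, on its vertical axis, on top of the hub (40 mm across), 241 mm above the bench. A small nut sticks up 6 mm above it.
- handle_top (a point): Centre of the top of the handle: a plain upright black round post, 22 mm in diameter, standing at the end of one spoke, 70 mm from the wheel's axis. It rises from a steel boss of 30 mm diameter whose top is 241 mm above the bench to its top at 287 mm, and goes round with the wheel without spinning itself. Nothing else stands above the wheel.
- press: The fixed green press under the wheel: base 180 x 260 x 25 mm, two steel posts, crossbeam 50 x 260 mm with top at 205 mm. Origin at the centre of its underside, straight below the wheel's centre; x across, y along the crossbeam, z up. It does not move in a run.
- box_blank: Closed pine box 85 x 120 x 58 mm lying on the base of the press under its plate; origin at the centre of its underside. To be left alone.
- glue: White glue bottle, 54 mm in diameter, about 150 mm tall, standing beside the press; origin at the centre of its underside. To be left alone.
- offcut: Pine offcut 70 x 50 x 20 mm beside the press; origin at the centre of its underside. To be left alone.
- nail_tub: Round white tub of nails, 76 mm across, 34 mm tall, beside the press; origin at the centre of its underside. To be left alone.
- sanding_block: Cork sanding block 100 x 60 x 35 mm beside the press; origin at the centre of its underside. To be left alone.

How it is judged:
By the outcome, as a careful person would: the job done as asked, in the order asked, and still so for the second after the job is handed in, with the robot touching nothing.
It also fails if it takes over 56 s, if anything falls off the work surface, if the arm or the gripper's body presses on something with over 40 N, if the wrist force passes 120 N, or if a joint passes its speed limit or range.

## Working session

There is one attempt and no reset: what is moved stays moved. The work goes in short steps, each a Python script; the robot and the scene stay as the last script left them, time stands still between calls to the robot, and variables do not carry over. Pictures are saved under pics/ and viewed, and the job is handed in when it is done.

```bash
mkdir -p pics
python3 - <<'E'
from workcell import env
import cv2
s=env.read_state(); print(s['clock'],s['position'],s['tool_rot'],s['opening'],s['force'])
for n in ['side','top']:
    p=env.grab_frame(n); cv2.imwrite(f'pics/{n}0.png',p['image'])
    print(n,p['fx'],p['cx'],p['cy'],p['D'],p['position'],p['orientation'])
    for t in ['handle_top','wheel_centre','press','glue','wheel']:
        print(t,[(r['xyz'],r['score']) for r in env.search_frame(p,t)][:2])
print(env.read_state()['clock'])
E
```

```text
0.0 [ 0.18025591 -0.59780885  0.22144863] [-8.98743860e+01  2.25170766e-03  1.67660424e+01] 1.0022723264533255 [-0.55502732  0.1946149   0.26619063]
side 412.082110304758 292.84623058445675 208.97779273563793 [-0.00820187  0.          0.          0.          0.        ] [ 0.88504204 -0.22305611  0.8557377 ] [32.32300491  0.34546017 50.99866051]
handle_top [([0.5586, -0.1246, 0.2367], 0.85)]
wheel_centre [([0.558, -0.125, 0.2392], 0.98)]
press [([0.5889, -0.1318, 0.193], 0.66)]
glue [([0.6218, 0.0433, 0.0925], 0.82), ([0.5934, -0.325, 0.0327], 0.67)]
wheel [([0.5563, -0.1247, 0.2343], 0.67)]
top 526.3680993227586 281.1398445811632 201.59036419661925 [0.05938708 0.         0.         0.         0.        ] [0.46335643 0.04827461 1.50232482] [  3.56201145   0.46174891 -90.4392366 ]
handle_top [([0.5535, -0.1154, 0.2372], 0.94), ([0.514, 0.0843, 0.0163], 0.51)]
wheel_centre [([0.5559, -0.1208, 0.2348], 0.82)]
press [([0.5506, -0.1155, 0.2039], 0.78), ([0.4744, -0.3008, 0.0208], 0.57)]
glue [([0.6054, 0.0538, 0.1018], 0.76), ([0.5521, -0.1168, 0.2328], 0.69)]
wheel []
0.6
```

View pics/side0.png

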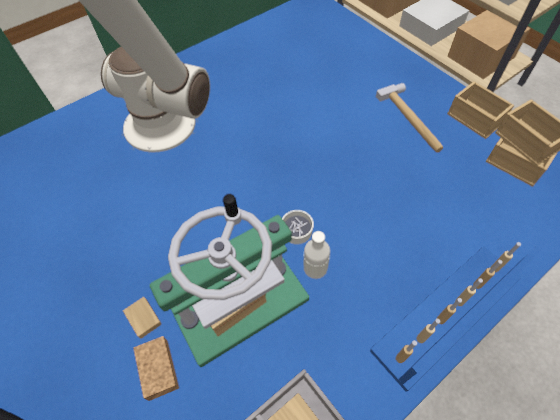

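View pics/top0.png

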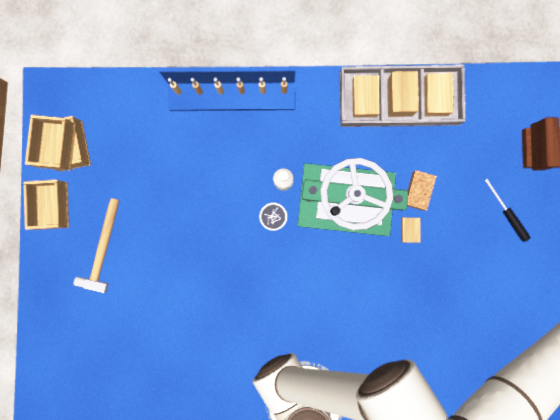

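Side view: the handle top is at about (229,199) and the hub at (219,246). Top view: the handle is at about (334,211) and the hub at (357,193). I'll back-project these at the known heights.

```bash
cat > h.py <<'E'
import numpy as np, cv2
from scipy.spatial.transform import Rotation as R
def cam(p):
    Rm=R.from_euler('xyz',p['orientation'],degrees=True).as_matrix()
    K=np.array([[p['fx'],0,p['cx']],[0,p['fy'],p['cy']],[0,0,1]]);return Rm,K,np.array(p['D'],float),np.array(p['position'])
def back(p,uv,z):
    Rm,K,D,c=cam(p)
    x=cv2.undistortPoints(np.array(uv,float).reshape(-1,1,2),K,D).reshape(-1,2)
    d=np.c_[x[:,0],-x[:,1],-np.ones(len(x))]@Rm.T
    return c+d*((z-c[2])/d[:,2])[:,None]
def proj(p,X):
    Rm,K,D,c=cam(p); q=(np.atleast_2d(X)-c)@Rm; q=q*[1,-1,-1]
    return cv2.projectPoints(q,np.zeros(3),np.zeros(3),K,D)[0].reshape(-1,2)
def overlay(p,C,th,fn,box,s=4):
    im=cv2.resize(p['image'],None,fx=s,fy=s,interpolation=cv2.INTER_CUBIC)
    a=np.linspace(0,2*np.pi,60)
    def circ(c,r,z,col):
        q=proj(p,np.c_[c[0]+r*np.cos(a),c[1]+r*np.sin(a),0*a+z]); cv2.polylines(im,[np.round((q+.5)*s).astype(int)],True,col,1)
    H=np.array(C)+.07*np.array([np.cos(th),np.sin(th)])
    circ(C,.088,.237,(0,0,255));circ(C,.02,.241,(0,0,255));circ(H,.011,.287,(0,255,255));circ(H,.015,.241,(255,0,255))
    x0,y0,x1,y1=[v*s for v in box]; cv2.imwrite(fn,im[y0:y1,x0:x1])
E
python3 - <<'E'
from workcell import env
from h import *
import pickle
P={n:env.grab_frame(n) for n in ['side','top']}
pickle.dump(P,open('P0.pkl','wb'))
for n,h,c in [('side',(229.5,198.5),(219,248)),('top',(333.5,211.5),(357,193.5))]:
    p=P[n]
    H=back(p,h,.287)[0];C=back(p,c,.241)[0]
    print(n,H,C,np.linalg.norm((H-C)[:2]),np.degrees(np.arctan2(*(H-C)[1::-1])))
    # dark blob
    g=p['image'].max(2); m=(g<70).astype(np.uint8); m[:int(h[1])-25]=0;m[int(h[1])+35:]=0;m[:,:int(h[0])-25]=0;m[:,int(h[0])+25:]=0
    v=np.argwhere(m);print('dark',len(v),v.min(0),v.max(0),v.mean(0))
    t=env.trace(p,'wheel')
    print([(x['score'],x['mask'].sum()) for x in t])
C=back(P['top'],(357,193.5),.241)[0]
for n,b in [('side',(150,180,300,320)),('top',(290,140,420,250))]:
    H=back(P[n],(229.5,198.5) if n=='side' else (333.5,211.5),.287)[0]
    overlay(P[n],C[:2],np.arctan2(*(H-C)[1::-1]),f'pics/ov_{n}0.png',b,5 if n=='side' else 6)
E
```

```text
side [ 0.52062657 -0.06784634  0.287     ] [ 0.5623968  -0.12505342  0.241     ] 0.07083362171077832 126.13536186639988
dark 231 [195 224] [216 237] [205.24675325 230.34199134]
[(0.84, np.int64(4346))]
top [ 0.51518792 -0.06315493  0.287     ] [ 0.55989906 -0.12418708  0.241     ] 0.07565717471109949 126.22588646295871
dark 40 [207 331] [214 338] [210.425 334.7  ]
[(0.93, np.int64(1964))]
```

View pics/ov_side0.png

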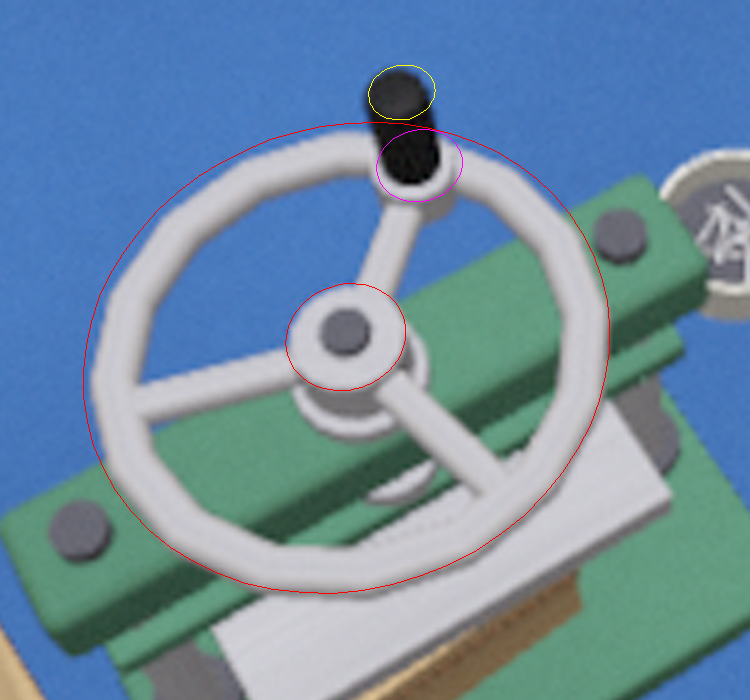

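View pics/ov_top0.png

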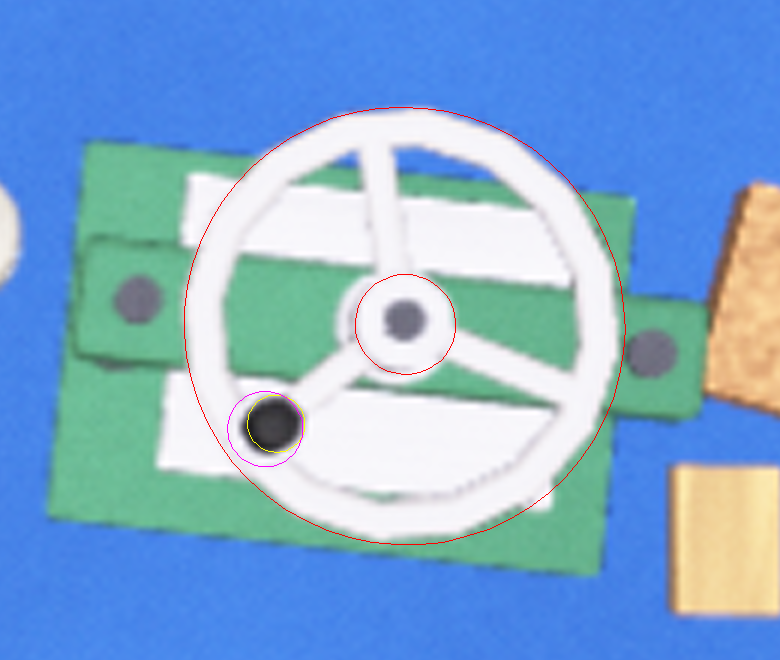

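The centre comes out at about (0.561, -0.1247) and the handle at about (0.520, -0.0677), which gives r = 70 mm and an angle of about 126° from both cameras. Next I'll check the kinematics for pushing round with shut fingers, turning the tool along with the handle.

Run:
```python
from workcell import env
import numpy as np
C=np.array([.561,-.1247]); 
for off in range(0,360,30):
  for gain in (.9,.93):
    out=[];
    for s in np.linspace(-12,360,32):
        a=np.radians(126+18-s); yaw=126-s-90+off+ (1-gain)*(s-180)
        q=env.inverse_kinematics([*(C+.073*np.array([np.cos(a),np.sin(a)])),.254],[-90,0,(yaw+180)%360-180])
        out.append(None if q is None else np.round(q,0))
    bad=[i for i,o in enumerate(out) if o is None]
    q6=[o[5] for o in out if o is not None]
    print(off,gain,len(bad),q6[0],q6[-1],max(q6),min(q6),max(abs(np.diff(q6))))
s=env.read_state();print(s['clock'],s['joint_positions'])
```

```text
0 0.9 0 -69.0 -45.0 174.0 -176.0 350.0
0 0.93 0 -63.0 -50.0 176.0 -174.0 350.0
30 0.9 0 -39.0 -15.0 176.0 -175.0 351.0
30 0.93 0 -33.0 -20.0 177.0 -174.0 351.0
60 0.9 0 -9.0 15.0 177.0 -173.0 350.0
60 0.93 0 -3.0 10.0 177.0 -173.0 350.0
90 0.9 0 21.0 45.0 177.0 -173.0 350.0
90 0.93 0 27.0 40.0 175.0 -174.0 349.0
120 0.9 0 51.0 75.0 173.0 -175.0 348.0
120 0.93 0 57.0 70.0 171.0 -177.0 348.0
150 0.9 1 81.0 105.0 167.0 -168.0 335.0
150 0.93 0 87.0 100.0 176.0 -171.0 347.0
180 0.9 0 111.0 135.0 172.0 -175.0 347.0
180 0.93 1 117.0 130.0 168.0 -166.0 334.0
210 0.9 0 141.0 165.0 177.0 -170.0 347.0
210 0.93 0 147.0 160.0 172.0 -175.0 347.0
240 0.9 0 171.0 -165.0 171.0 -165.0 13.0
240 0.93 0 177.0 -170.0 177.0 -170.0 13.0
270 0.9 0 -159.0 -135.0 177.0 -171.0 348.0
270 0.93 1 -153.0 -140.0 170.0 -166.0 336.0
300 0.9 0 -129.0 -105.0 173.0 -176.0 349.0
300 0.93 0 -123.0 -110.0 177.0 -171.0 348.0
330 0.9 0 -99.0 -75.0 173.0 -177.0 350.0
330 0.93 0 -93.0 -80.0 176.0 -174.0 350.0
0.8 [-5.84085804e+01  2.20372791e+01  4.54625367e-01 -1.82307666e-04
 -6.84112071e+01 -1.48191773e+01]
```

```bash
cat >> h.py <<'E'
C0=np.array([.561,-.1247]); A0=126.; Z=.256; D0=.0205
def pose(a,flip=0,gap=0,C=C0,z=Z):
    """pusher pose for handle at angle a deg, gap behind it"""
    r=np.radians(a); t=np.array([np.sin(r),-np.cos(r)])
    p=C+.07*np.array([np.cos(r),np.sin(r)])-(D0+gap)*t
    yaw=(a-90+flip+180)%360-180
    return [*p,z],[-90,0,yaw]
E
python3 - <<'E'
from workcell import env
from h import *
s=env.read_state(); p=s['position']
env.move_straight([p[0],p[1],.37],rate=.2)
env.gripper_to(0.0,30)
P,O=pose(A0,180,.02,z=.37); env.goto(P,O)
s=env.read_state();print(s['clock'],s['position'],s['joint_positions'],s['force'],s['opening'])
P,O=pose(A0,180,.02); env.move_straight(P,O,rate=.12,force_limit=8)
s=env.read_state();print(s['clock'],s['position'],s['force'],P)
p=env.grab_frame('side'); cv2.imwrite('pics/side1.png',p['image'])
E
```

```text
5.3333 [ 0.4870975  -0.09225788  0.37001826] [ 8.08376075e+00  5.08655500e+00 -1.28568020e+00  6.98396178e-03
 -8.36270995e+01  1.17858699e+02] [-0.90393667  0.36465685 -0.0445379 ] 0.004061378494193792
6.4333 [ 0.4876262  -0.09192817  0.2568028 ] [ 0.38372713 -0.02082079 -0.46240467] [np.float64(0.4870898440673415), np.float64(-0.09187411311159883), 0.256]
```

View pics/side1.png

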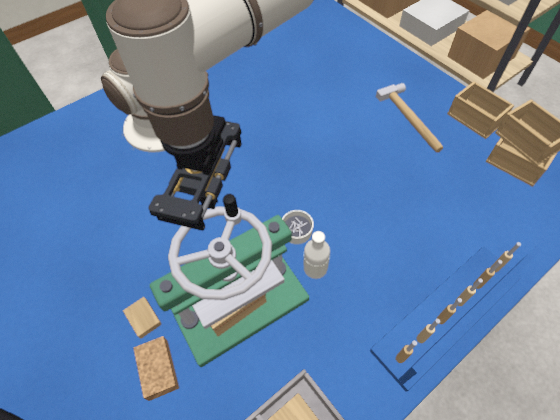

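The shut fingers are at about (200,215), behind the handle at (230,205), with the wheel unmoved. I'll start the first push and log the force.

Run:
```python
from workcell import env
from h import *
for g in (.012,.008,.004,.002,0,-.001):
    P,O=pose(A0,180,g); env.move_straight(P,O,rate=.06)
    s=env.read_state(); print(g,np.round(s['force'],1))
for k in range(1,4):
    P,O=pose(A0-8*k,180,0); env.move_straight(P,O,rate=.07)
    s=env.read_state(); print(k,np.round(s['force'],1),round(s['clock'],2))
p=env.grab_frame('side'); cv2.imwrite('pics/side2.png',p['image'])
```

```text
0.012 [-0.8  0.6  0.8]
0.008 [ 0.9  1.3 -0.5]
0.004 [-0.4  0.1 -0.6]
0.002 [-0.5  0.2  0.1]
0 [-3.5  0.6  2.3]
-0.001 [-2.9  1.   0.3]
1 [ 0.4  0.7 -0.3] 8.31
2 [ 0.1  0.2 -0.1] 8.6
3 [-0.1  0.9  0.3] 8.89
```

View pics/side2.png

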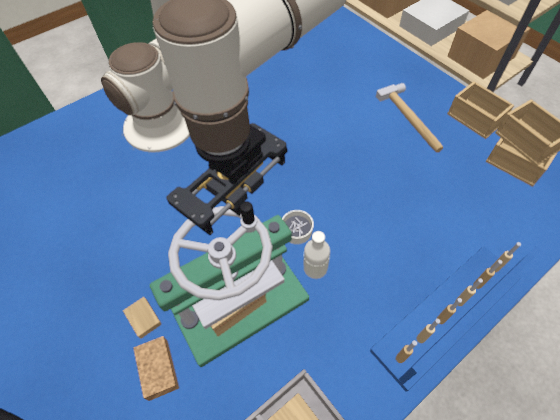

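Contact came exactly where expected, and the handle has moved to (248,212). I'll carry on to 200°.

Run:
```python
from workcell import env
from h import *
fm=0
for k in range(4,26):
    P,O=pose(A0-8*k,180,0); env.move_straight(P,O,rate=.07)
    s=env.read_state(); fm=max(fm,np.linalg.norm(s['force']))
    if k%4==0: print(k,np.round(s['force'],1),round(s['clock'],2),np.round(s['joint_positions'],0))
print(fm)
p=env.grab_frame('side'); cv2.imwrite('pics/side3.png',p['image'])
```

```text
4 [0.2 0.2 1.2] 9.23 [ 11.  12.  -9.  -0. -69.  83.]
8 [ 0.7  0.6 -0.3] 10.4 [ 11.  16.  -3.   0. -71.  52.]
12 [-0.1 -0.6 -0.5] 11.57 [  8.  20.   2.   0. -72.  22.]
16 [-0.2 -0.4  0.3] 12.73 [  5.  22.   6.   0. -73.  -7.]
20 [ 0.9 -0.1 -0.1] 13.9 [  1.  23.   7.   0. -74. -35.]
24 [-0.1  0.7  0.8] 15.07 [ -2.  22.   5.   0. -73. -64.]
1.5480276576996697
```

View pics/side3.png

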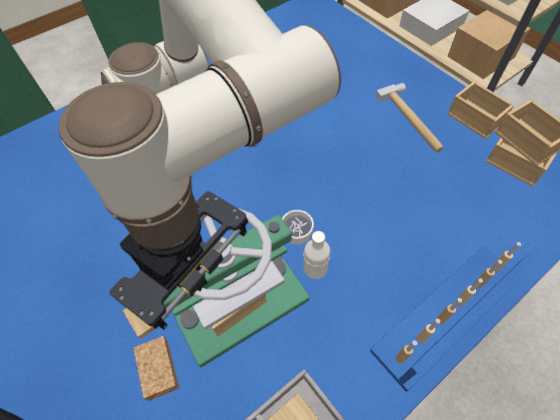

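The handle is hidden under the gripper. I'll back off, lift, check, and flip the tool.

Run:
```python
from workcell import env
from h import *
a=A0-200
P,O=pose(a,180,.02); env.move_straight(P,O,rate=.1)
P,O=pose(a,180,.02,z=.36); env.move_straight(P,O,rate=.15)
P,O=pose(a,0,.02,z=.36); env.goto(P,O)
s=env.read_state();print(s['clock'],np.round(s['joint_positions']))
p=env.grab_frame('side'); overlay(p,C0,np.radians(a),'pics/side4.png',(130,170,320,330),4)
p=env.grab_frame('top'); overlay(p,C0,np.radians(a),'pics/top4.png',(290,140,420,250),6)
```

```text
19.25 [ -2.  21.  18.   0. -87. 108.]
```

View pics/side4.png

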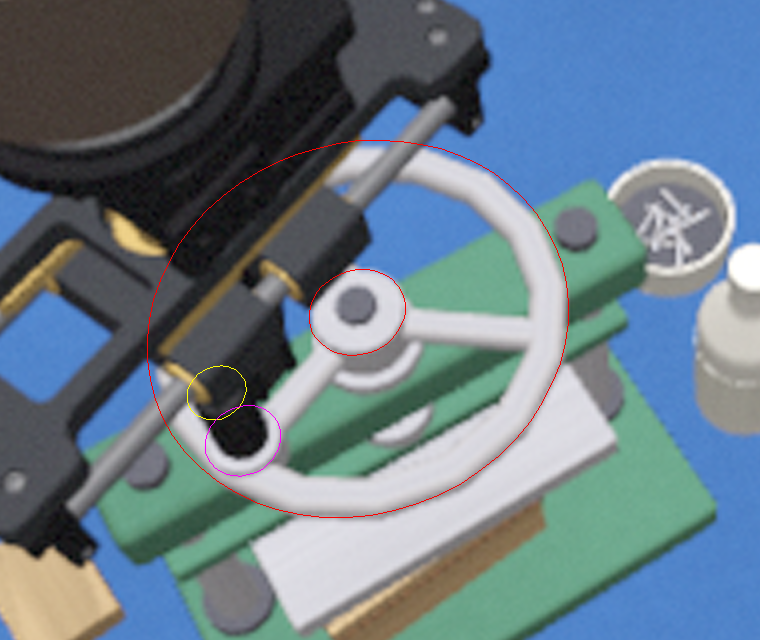

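View pics/top4.png

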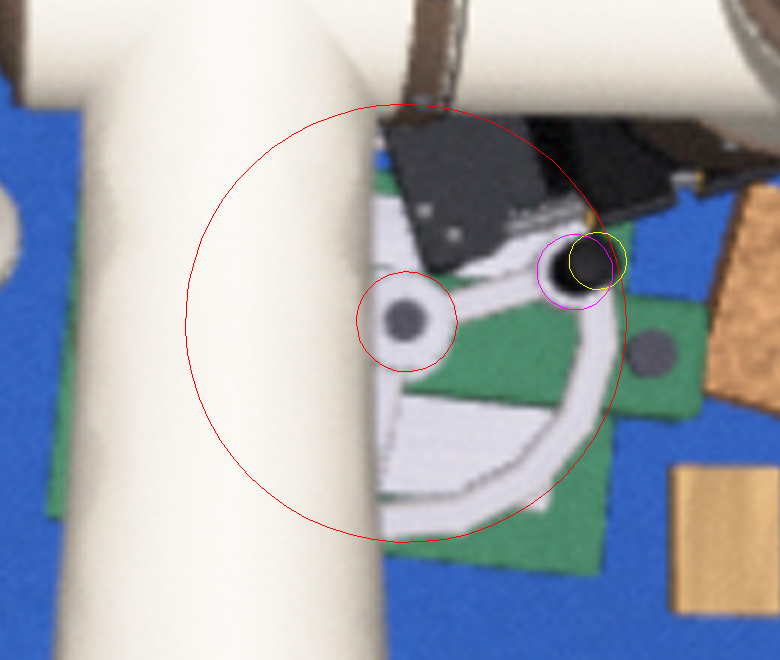

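The overlay matches at -74°, with the boss at (241,440) in the crop. Next I'll push to 6° short of the full turn.

Run:
```python
from workcell import env
from h import *
import pickle
a=A0-200
P,O=pose(a,0,.02); env.move_straight(P,O,rate=.12,force_limit=10)
for s_ in [200]+list(range(208,353,8))+[354]:
    P,O=pose(A0-s_,0,0); env.move_straight(P,O,rate=.07 if s_<345 else .04)
s=env.read_state();print(s['clock'],np.round(s['joint_positions']),s['force'])
env.dwell(.3)
p=env.grab_frame('side'); pickle.dump(p,open('P5.pkl','wb'))
overlay(p,C0,np.radians(A0-354),'pics/side5.png',(150,180,300,320),5)
```

```text
26.7083 [  9.   9. -13.   0. -68. -56.] [ 0.04065681 -1.57862746 -0.38737303]
```

View pics/side5.png

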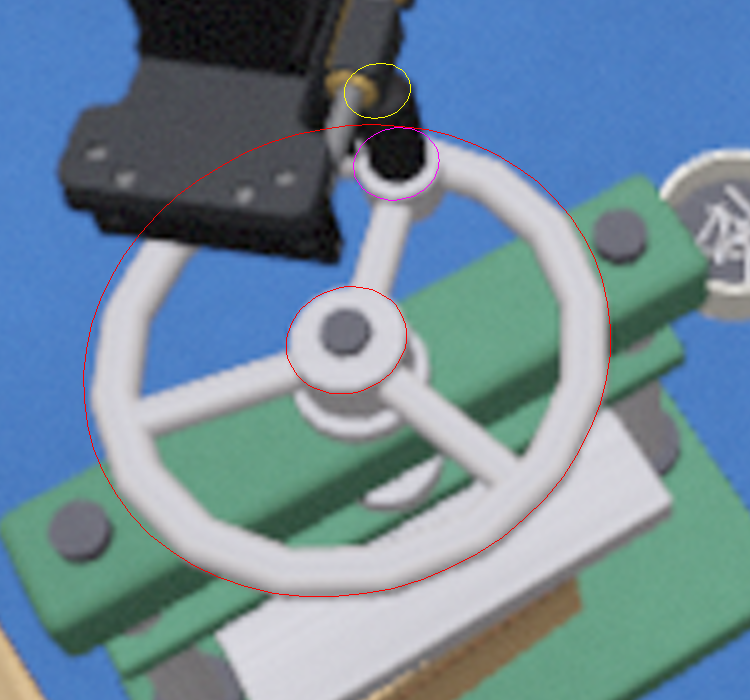

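The handle is about 6° short, with its base at crop (397,160) against (411,165) at the start. I'll measure the remaining angle from the spokes in a polar unwrap of the start picture and this one.

```bash
cat >> h.py <<'E'
def spokes(p,cen=C0,z=.233):
    th=np.arange(0,360,.1); rs=np.arange(.030,.056,.001)
    T,Rr=np.meshgrid(np.radians(th),rs)
    q=proj(p,np.c_[(cen[0]+Rr*np.cos(T)).ravel(),(cen[1]+Rr*np.sin(T)).ravel(),np.full(T.size,z)]).astype(np.float32)
    im=cv2.remap(p['image'],q[:,0].reshape(T.shape),q[:,1].reshape(T.shape),cv2.INTER_CUBIC)
    return th,im
def spokeang(p,guess,w=14):
    th,im=spokes(p); sat=im.max(2).astype(float)-im.min(2); 
    d=(th-guess+180)%360-180; m=abs(d)<w
    wt=np.clip(70-sat[:,m],0,50)*(im.max(2)[:,m]>120)
    return guess+(wt*d[m]).sum()/wt.sum()
E
python3 - <<'E'
from h import *
import pickle
p0=pickle.load(open('P0.pkl','rb'))['side'];p5=pickle.load(open('P5.pkl','rb'))
for p in (p0,p5):
    th,im=spokes(p); sat=(im.max(2).astype(int)-im.min(2)).mean(0); 
for g in (126,246,6):
    for w in (12,14,16): 
        a=b=g
        for _ in range(5): a=spokeang(p0,a,w)
        b=g+6
        for _ in range(5): b=spokeang(p5,b,w)
        print(g,w,round(a,2),round(b,2),round(b-a,2))
for n,p in (('a',p0),('b',p5)):
    cv2.imwrite(f'pics/pol_{n}.png',cv2.resize(spokes(p)[1],(760,130)))
E
python3 -c "
import cv2,numpy as np
cv2.imwrite('pics/pol.png',np.vstack([cv2.imread('pics/pol_a.png'),cv2.imread('pics/pol_b.png')]))"
```

```text
126 12 125.7 129.71 4.01
126 14 125.61 129.62 4.01
126 16 125.6 129.61 4.02
246 12 249.59 253.61 4.01
246 14 250.16 254.06 3.9
246 16 250.6 254.45 3.85
6 12 7.38 11.42 4.04
6 14 7.16 10.95 3.79
6 16 6.76 10.39 3.62
```

View pics/pol.png

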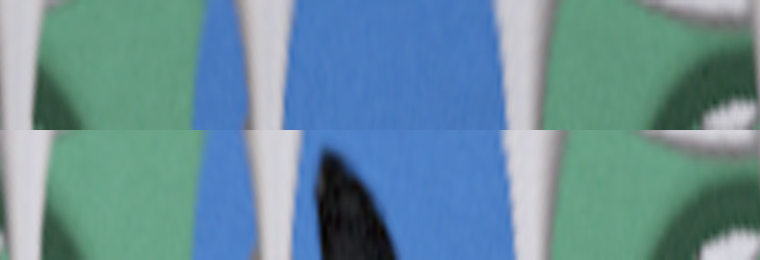

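All three spokes agree that 4.0° remain. I'll finish slowly in small steps, measuring after each.

Run:
```python
from workcell import env
from h import *
import pickle
p0=pickle.load(open('P0.pkl','rb'))['side']
def rem(p):
    r=[]
    for g in (126,250,7):
        a=spokeang(p0,g,12)
        for _ in range(4): a=spokeang(p0,a,12)
        b=a+2
        for _ in range(8): b=spokeang(p,b,12)
        r.append(b-a)
    return np.round(r,2)
n=354.; 
for i in range(8):
    p=env.grab_frame('side'); r=rem(p); m=np.median(r); print(n,r,round(env.read_state()['clock'],2))
    if m<0.25: break
    n+= max(m*.6,.4) if m>1 else m
    if n>361: break
    P,O=pose(A0-n,0,0); env.move_straight(P,O,rate=.015); env.dwell(.3)
```

```text
354.0 [3.95 3.85 3.91] 27.11
356.346 [1.13 1.1  1.04] 27.81
357.00600000000003 [0.7  0.64 0.64] 28.41
357.646 [-0.04 -0.08 -0.14] 29.01
```

Now I'll back off, lift clear, and check that the wheel is at rest and nothing else has moved.

Run:
```python
from workcell import env
from h import *
import pickle
P0=pickle.load(open('P0.pkl','rb'));p0=P0['side']
n=357.646
P,O=pose(A0-n,0,.025); env.move_straight(P,O,rate=.06)
P,O=pose(A0-n,0,.025,z=.38); env.move_straight(P,O,rate=.15)
env.goto([.30,-.45,.38],[-90,0,17])
s=env.read_state(); print(s['clock'],s['position'],s['force'])
p=env.grab_frame('side'); t=env.grab_frame('top')
for g in (126,250,7):
    a=b=g
    for _ in range(6): a=spokeang(p0,a,12); b=spokeang(p,b,12)
    print(g,round(b-a,2))
d1=cv2.absdiff(p['image'],p0['image'])[150:,100:360]; d2=cv2.absdiff(t['image'],P0['top']['image'])[100:260,250:450]
cv2.imwrite('pics/d.png',np.hstack([cv2.resize(p['image'][150:,100:360],(390,405)),cv2.resize(np.clip(d1.astype(int)*3,0,255).astype(np.uint8),(390,405))]))
cv2.imwrite('pics/d2.png',np.hstack([cv2.resize(t['image'][100:260,250:450],(400,320)),cv2.resize(np.clip(d2.astype(int)*3,0,255).astype(np.uint8),(400,320))]))
```

```text
32.0167 [ 0.30059864 -0.44950619  0.37991468] [0.95692158 0.64138387 0.86778281]
126 -0.02
250 -0.06
7 -0.02
```

View pics/d.png

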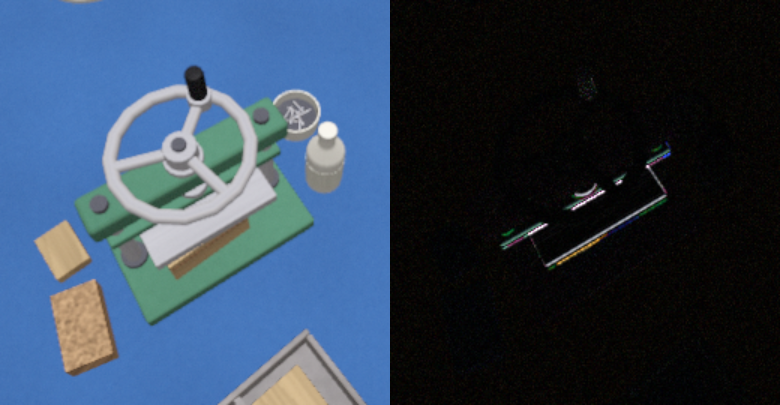

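View pics/d2.png

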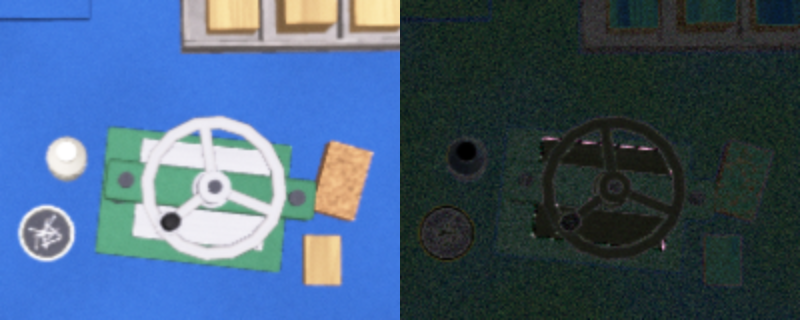

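In the difference pictures only the lowered plate and its screw have changed. The wheel, box, bottle, offcut, tub and sanding block match the start. The top view also has a uniform brightness change.

```bash
python3 -c "
from workcell import env
env.close_job(); print(env.read_state()['clock'])"
```

```text
the job is handed in; nothing more can be done
the job is handed in; nothing more can be done
```

I pushed the handle one full turn clockwise with the outside of the shut fingers and never took it between them. I backed off once at 200° to turn the tool round, then went on. The last 4° I did in small steps, each checked by camera, and I handed the job in at about 32 s.

**Wheel:** with the arm clear, all three spokes are within 0.1° of their starting angle in the side camera, and the wheel is at rest.

**Surroundings:** the before/after difference pictures show only the plate lowered. The box, glue bottle, offcut, nail tub and sanding block have not moved.

**Force:** I only read it between moves. Those readings stayed below about 5 N, so I have no figure for the peak during a move.

No check failed. The only oddity was that the fingers ended about 2° short of where I calculated for a full turn. That fits the 2 mm calibration error, and I set the final angle from the camera instead.

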